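# Fit the core probe to the loaf tin

## Robot

A 6-joint arm with a two-finger parallel gripper is mounted at the origin on the work surface. World frame = base frame: x ahead of the robot, y to its left, z up, the work surface at z = 0. Lengths are in m, angles in rad, forces in N, time in s.
With the tool pointing down it reaches from about 0.425 to 0.925 m from the base axis. Payload 12.5 kg.
Tool frame: the origin (TCP) lies midway between the tips of the shut fingers; the grasp point (between the pads) lies behind it (r.grip_point_offset is the z of the grasp point in the tool frame, in m); z points along the fingers, y is the line along which they close (so a half turn about z gives the same grasp; the last joint's range is limited). The gripper opens to 85 mm and grips with 20 to 120 N. Pads are 22 mm wide; open, the fingers measure 114 mm over their backs; the gripper's body (76 mm by 85 mm) begins 54 mm behind the grasp point. The pads swing forward as they close: fully open they stand 13 mm farther back than shut.
Start: joints at [-1.311, 0.491, 1.559, -0, 1.092, -0.106], TCP at [0.224, -0.584, 0.231] pointing down, gripper open.
Joint ranges: [-3.1, 3.1], [-0.84, 2.19], [0.05, 2.79], [-1.13, 4.28], [0.06, 2.93], [-2.69, 2.69]. Speed limits (rad/s): [2.22, 2.22, 2.79, 3.14, 3.14, 3.14].

## Interface

Orientations are given as a unit quaternion [w, x, y, z].
In Python, from cell import r, solve_ik, monitor, optics, job gives the robot as it stands. Calls block until the motion is done:
- r.move_to(position, orientation): joint-space move of the TCP to a pose.
- r.servo_line(position, v=0.15, attitude=None): straight line of the TCP; attitude=None keeps the orientation; v is the mean speed in m/s.
- r.move_joints(angles): joint-space move.
- r.gripper_open() and r.gripper_close(): open the fingers fully, or close them until they stop; the grip force is fixed at half the most.
- r.wait(seconds).
- solve_ik(position, orientation): joint angles nearest the present ones, or None.
- monitor.read_state(): the state.
- optics.capture(name): name is "scene" or "top"; returns a dict with "image" (420x560x3 uint8, red, green, blue), "camera_matrix" (3x3 intrinsics, pixels), "distortion" ([k1, k2, p1, p2, k3] as OpenCV has them; the pictures are not rectified), "eye" and "rotation" of the camera in the world. Camera axes: x right, y down, z forward; pixel columns grow to the right and rows downward; lengths in m; the calibration is good to about 2 mm. A picture is of the moment at which its call begins. There is no depth.
A pose or a line that the arm cannot do raises r.IKError and nothing moves.
- job.hand_in(): hands the job in; it is judged then, once.
The state is a dict: "t": time; "qpos": joint angles; "dq": joint speeds; "effort": joint torques, N m; "eef_pos": TCP position; "orientation": TCP orientation; "ft_force": force on the tool from outside, world axes, zero at the start; "ft_torque": the same for the moment, N m; "gripper_width": finger opening in m; "grip_force": force on a finger pad.
Only numpy, scipy, OpenCV 4.12 (cv2) and the standard library are available. Lean on these libraries where they do the work, as an engineer would, in place of code of your own. Each camera call takes 0.05 s, during which the arm holds its last target. There are 200 camera calls.

## Task

Get the lidded loaf tin ready for a logged bake. First bring the tin into the corner of the aluminium fence, push it square and flush against both bars and let go of it; then draw the core probe out of its holder, lay it down on the bench and let go so that you can change your grip, and then push its stem fully home into the port on the end of the tin, with the tin still flush in the corner. Leave the jar and the open spare tin where they are.

Things in the scene. Friction and masses are not known exactly. Their poses are not given: they have to be found in the camera images.
- fence: L-shaped fence of two aluminium bars fixed to the bench, 14 mm thick, 30 mm high, at most 0.2 rad off the world axes. Origin: the inner corner at bench height, z up. One bar runs 170 mm along -y (inner face x = 0), the other 130 mm along -x (inner face y = 0). The tin belongs at x < 0, y < 0.
- tin: Dark steel lidded loaf tin, one loose piece, 0.6 to 0.9 kg. Walls 100 mm (x) by 180 mm (y), 85 mm high; the lid overhangs them 3 mm, above the fence. Origin: centre of the underside. Seated, its axes are parallel to the fence's and its origin is at x -0.050, y -0.090 in the fence frame; it starts 40 to 100 mm short of that on each axis, turned up to 0.3 rad.
- tin_rib (a point): Middle of the steel grip rib standing on the lid's centre: 14 mm thick (tin x), 60 mm long (tin y), from 91 to 123 mm above the bench; this point is at 107 mm. It can be pinched from above. Dragged by it on the bench the tin may tip: lift it a few mm clear, or push the walls low down.
- tin_corner (a point): The bottom corner of the tin's walls that goes into the fence corner (+x, +y corner, at x 50 mm, y 90 mm of the tin).
- tin_port (a point): Centre of the port's mouth, 45 mm above the bench, on the outer face of a square steel boss (36 by 36 mm) that juts 12 mm from the tin's -y end (102 mm from the tin's centre). The port is a round level hole, 11 mm in diameter, chamfered, running along the tin's +y, deep enough for the whole stem. Axes as the tin's.
- holder: White block fixed to the bench, 115 mm long, 46 mm wide, 73 mm high, foot 90 mm wide and 6 mm thick, with a level pocket (36 by 36 mm, closed on top and behind, floor at 32 mm) that hides the probe's handle. Origin: at bench height under the pocket's mouth; +x points out of the mouth, the block lies on the -x side.
- probe: Rigid cableless core probe, loose, 0.11 kg: steel stem 9 mm in diameter, 85 mm long, tapered tip; black square handle 30 by 30 by 95 mm. Origin: on the axis at the shoulder between them; stem along +x, handle along -x. It starts with the handle in the pocket, shoulder 6 mm inside, axis 47 mm above the bench, stem jutting out level. Lying on the bench its axis is level, 15 mm up.
- probe_tip (a point): The tip of the stem, 85 mm from the shoulder. Draw the probe about 100 mm straight out of the holder to free it. Fully home in the port, the shoulder touches the boss, and the probe stays there when let go.
- jar: Bystander: glass jar, 68 mm in diameter, 80 mm high, on the far side of the bench. Origin: centre of the underside.
- spare_tin: Bystander: open loaf tin without lid or port, 180 mm by 100 mm, 75 mm high, standing to the left of the fence. Origin: centre of the underside.

How it is judged:
By the outcome, as a careful person would: the job done as asked, in the order asked, and still so for the second after the job is handed in, with the robot touching nothing.
It also fails if it takes over 72 s, if anything falls off the work surface, if the arm or the gripper's body presses on something with over 40 N, if the wrist force passes 120 N, or if a joint passes its speed limit or range.

## Working session

There is one attempt and no reset: what is moved stays moved. The work goes in short steps, each a Python script; the robot and the scene stay as the last script left them, time stands still between calls to the robot, and variables do not carry over. Pictures are saved under pics/ and viewed, at most 10 in all, crops included, and the job is handed in when it is done.

```bash
ls; mkdir -p pics; python3 - <<'E'
from cell import r, optics, monitor
import cv2, numpy as np
for n in ("scene","top"):
    c=optics.capture(n); cv2.imwrite(f"pics/{n}0.png",cv2.resize(c["image"][:,:,::-1],(784,588),interpolation=cv2.INTER_CUBIC))
    print(n,c["camera_matrix"].tolist(),c["distortion"],c["eye"],np.round(c["rotation"],3).tolist())
s=monitor.read_state(); print(s, r.grip_point_offset)
E
```

```text
pics
scene [[489.9100380630641, 0.0, 274.8785265569724], [0.0, 489.9100380630641, 211.10512565531602], [0.0, 0.0, 1.0]] [-0.03275202  0.          0.          0.          0.        ] [1.20271884 0.56055533 1.36035747] [-0.114, 0.392, 0.88, -0.241]
top [[383.91220118379994, 0.0, 279.50208650565827], [0.0, 383.91220118379994, 212.11796232081127], [0.0, 0.0, 1.0]] [0.00565885 0.         0.         0.         0.        ] [0.53953619 0.0786904  0.98080408] [0.024, -0.703, 0.709, -0.043]
{'t': 0.1, 'qpos': array([-1.31062424e+00,  4.91454624e-01,  1.55941550e+00,  8.99265016e-06,
        1.09168516e+00, -1.05610844e-01]), 'dq': array([-0.00081666, -0.00182596, -0.00117913, -0.00031613, -0.00240685,
       -0.00210303]), 'effort': array([ 3.86603191e-03, -6.19445658e+01, -2.62026376e+01, -1.15475259e-04,
        2.88228897e-03,  1.59192075e-05]), 'eef_pos': array([ 0.22351313, -0.58344316,  0.23080462]), 'orientation': array([-4.80187431e-04,  9.83322186e-01,  1.81871510e-01, -3.31822310e-05]), 'ft_force': array([-0.53330025,  0.29103093, -0.47965696]), 'ft_torque': array([-0.00730469, -0.01486724,  0.0392759 ]), 'grip_force': 0.0, 'gripper_width': 0.08541247372832202} -0.0187
```

View pics/scene0.png

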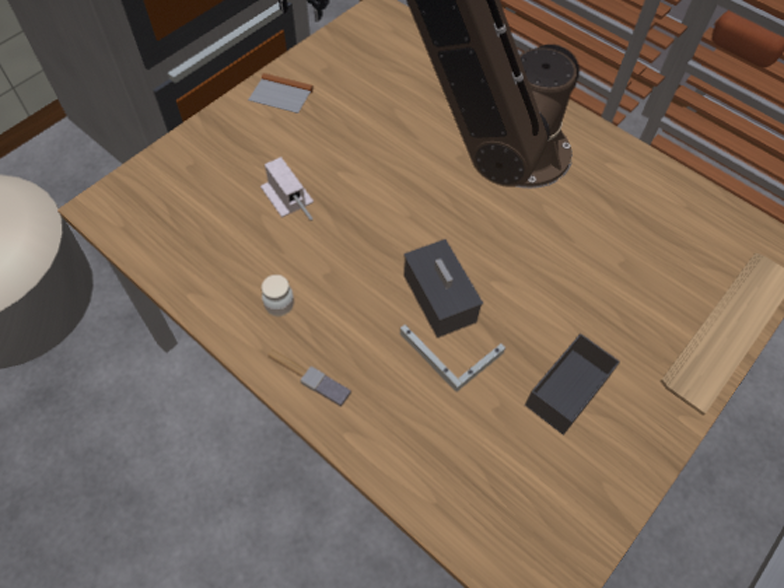

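View pics/top0.png

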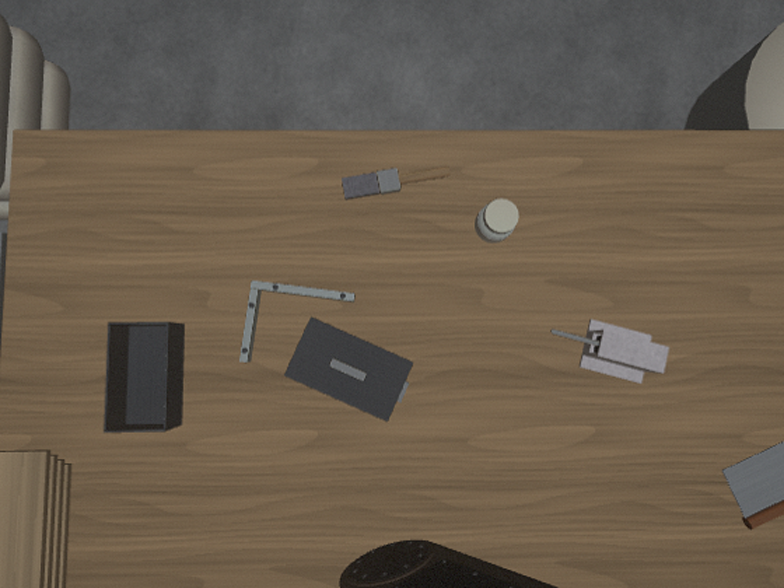

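The scene camera shows the tin at about (443,287), the fence corner at (458,383), and the holder with its stem at about (290,190). In the top view the fence corner is near (255,287), the rib at (348,370), and the stem runs from (552,331) to (598,343). I'll enlarge these areas to get precise points.

```bash
cat > h.py <<'E'
from cell import r, solve_ik, monitor, optics, job
import cv2, numpy as np
from scipy.spatial.transform import Rotation as R
from scipy.optimize import least_squares
def cam(n):
    c=optics.capture(n); q=c["rotation"]
    Rm=R.from_quat(np.roll(q,-1)).as_matrix(); c["R"]=Rm; c["rv"]=cv2.Rodrigues(Rm.T)[0]; c["tv"]=-Rm.T@c["eye"]; return c
def proj(c,P): return cv2.projectPoints(np.float64(P).reshape(-1,3),c["rv"],c["tv"],c["camera_matrix"],c["distortion"])[0].reshape(-1,2)
def crop(c,x,y,w,h,k): return cv2.resize(c["image"][y:y+h,x:x+w,::-1],None,fx=k,fy=k,interpolation=cv2.INTER_CUBIC)
def P3(x,y,a,pts):
    p=np.float64(pts); return np.c_[x+np.cos(a)*p[:,0]-np.sin(a)*p[:,1], y+np.sin(a)*p[:,0]+np.cos(a)*p[:,1], p[:,2]]
E
python3 - <<'E'
from h import *
t=cam("top");s=cam("scene")
for n,c in (("t",t),("s",s)): print(n,proj(c,[[.6,0,0],[.6,.2,0]]).round(1).tolist())
cv2.imwrite("pics/A.png",crop(t,165,195,140,112,5))
B=np.zeros((600,800,3),np.uint8)
a=crop(s,285,170,84,115,5);B[:575,:420]=a
a=crop(t,390,222,92,52,4);B[:208,425:425+368]=a
a=crop(s,183,108,45,50,7);B[215:565,425:740]=a
cv2.imwrite("pics/B.png",B)
E
```

```text
t [[299.8, 224.8], [221.5, 225.5]]
s [[264.9, 209.0], [312.4, 246.0]]
```

View pics/A.png

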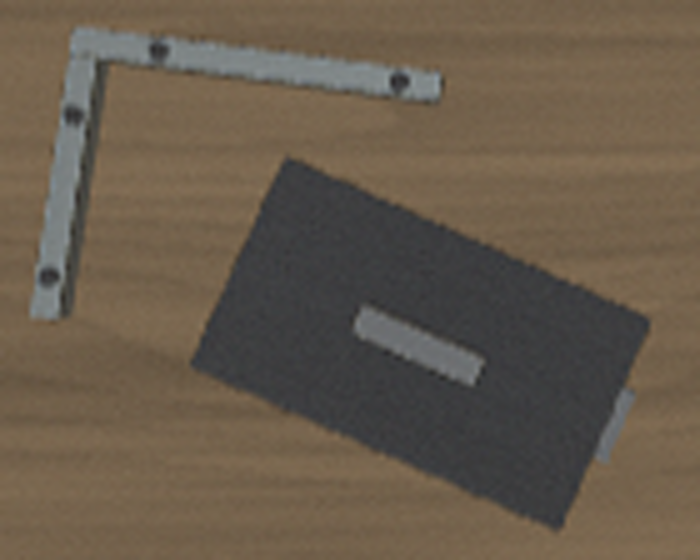

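View pics/B.png

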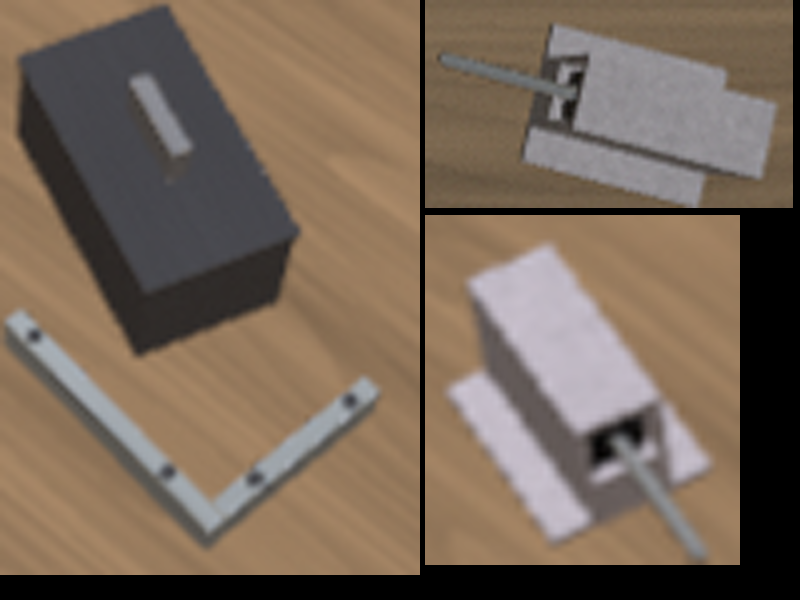

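```bash
cat > fit.py <<'E'
from h import *
t=cam("top");s=cam("scene")
def px(p,o,k,off=(0,0)): return (np.float64(p)-off+.5)/k-.5+o
tA=lambda p:px(p,(165,195),5); sB=lambda p:px(p,(285,170),5); tH=lambda p:px(p,(390,222),4,(425,0)); sH=lambda p:px(p,(183,108),7,(425,215))
def res(v,obs,f):
    return np.concatenate([(proj(c,f(v,m))-u).ravel() for c,m,u in obs])
def go(name,x0,obs,f):
    q=least_squares(res,x0,args=(obs,f),loss="soft_l1"); e=res(q.x,obs,f)
    print(name,q.x.round(4).tolist(),"res",e.reshape(-1,2).round(1).tolist()); return q.x
m=1e-3
fen=lambda v,p:P3(*v[:3],np.c_[np.float64(p)*m,np.full(len(p),v[3])])
F=go("fence",[.7,.3,0,.03],[(t,[(14,14),(0,0),(14,-170),(0,-170),(-130,14),(-130,0)],tA([(72,28),(98,59),(443,73),(440,102),(30,317),(60,318)])),
 (s,[(14,14),(0,-170),(14,-170),(-130,0),(-130,14)],sB([(207,530),(20,310),(5,322),(360,378),(378,390)]))],fen)
def tin(v,p):
    p=np.float64(p)*m; z=np.array([0,v[3],v[4]])[np.round(p[:,2]*1e3).astype(int)]
    return P3(*v[:3],np.c_[p[:,:2],z])
L=[(53,93,1),(53,-93,1),(-53,93,1),(-53,-93,1)];Rb=[(7,30,2),(7,-30,2),(-7,30,2),(-7,-30,2)]
T=go("tin",[.6,.1,-.3,.091,.123],[(t,L+Rb,tA([(288,156),(651,320),(192,364),(560,530),(365,306),(487,356),(353,334),(475,385)])),
 (s,L+Rb+[(50,90,0)],sB([(145,293),(20,60),(299,233),(168,5),(175,160),(135,78),(191,150),(152,74),(138,355)]))],tin)
H=go("holder",[.6,-.3,1.7,.073],[(t,[(0,23),(0,-23),(-115,-23),(-115,23)],tH([(575,128),(588,53),(776,102),(762,178)])),
 (s,[(0,23),(0,-23),(-115,-23),(-115,23)],sH([(660,390),(580,432),(468,283),(548,244)]))],fen)
# probe: tip xyz, yaw, pitch, two line params
def prf(v):
    d=np.array([np.cos(v[3])*np.cos(v[4]),np.sin(v[3])*np.cos(v[4]),np.sin(v[4])])
    a=proj(t,[v[:3],v[:3]-v[5]*d])-tH([(441,59),(572,94)]); b=proj(s,[v[:3],v[:3]-v[6]*d])-sH([(700,556),(622,440)])
    return np.r_[a.ravel(),b.ravel()]
q=least_squares(prf,[.6,-.2,.047,H[2],0,.06,.06]); print("probe",q.x.round(4),prf(q.x).round(1))
tip=q.x[:3];print("tip in holder", P3(0,0,-H[2],[[tip[0]-H[0],tip[1]-H[1],tip[2]]]).round(4))
E
python3 fit.py
```

```text
fence [0.6466, 0.2886, -0.1344, 0.0288] res [[0.4, -0.2], [0.0, -0.1], [-0.1, 0.2], [-0.3, -0.1], [0.0, 0.0], [-0.3, 0.5], [-0.0, 0.6], [-0.3, -0.2], [-0.7, -0.0], [0.4, -0.5], [0.1, 0.3]]
tin [0.5064, 0.1257, -0.428, 0.0873, 0.1209] res [[-0.3, 0.2], [0.3, 0.1], [-0.6, 0.8], [-0.1, 0.8], [-0.4, -0.2], [-0.2, 0.8], [-0.7, 0.0], [-0.4, 0.9], [-0.5, 0.7], [-1.4, -0.3], [0.2, 0.5], [-0.8, -0.1], [-1.0, -0.4], [-1.8, 0.6], [-0.1, -0.0], [-1.0, -0.1], [-0.9, 0.6]]
holder [0.5459, -0.2973, 1.3101, 0.0788] res [[-0.8, 0.3], [0.0, 0.2], [0.1, 0.0], [-0.2, 0.0], [0.1, 0.3], [-0.5, 0.1], [-0.7, -0.5], [-0.4, -0.4]]
probe [ 0.5666 -0.2248  0.0498  1.2912 -0.0843  0.0803  0.0772] [-0.  0. -0.  0. -0. -0.  0.  0.]
tip in holder [[ 0.0754 -0.0013  0.0498]]
```

```bash
cat >> h.py <<'E'
F=np.array([.6466,.2886,-.1344]); T=np.array([.5064,.1257,-.428]); H=np.array([.5459,-.2973,1.3101])
def rz(a,v): return np.array([np.cos(a)*v[0]-np.sin(a)*v[1],np.sin(a)*v[0]+np.cos(a)*v[1]])
def quat(ya,tilt=0,):
    "tool down, y axis at world angle ya; tilt about tool y"
    y=np.array([np.cos(ya),np.sin(ya),0]);z=np.array([0,0,-1.]);x=np.cross(y,z)
    M=R.from_matrix(np.c_[x,y,z])*R.from_euler("y",tilt); q=M.as_quat(); return np.roll(q,1)
def best(pos,ya):
    "pick the half turn with the smaller last-joint angle"
    o=[(abs(j[5]),a) for a in (ya,ya+np.pi) for j in [solve_ik(pos,quat(a))] if j is not None]; return min(o)[1]
def st():
    s=monitor.read_state(); print("t %.2f"%s["t"],s["eef_pos"].round(4),"F",s["ft_force"].round(1),"M",s["ft_torque"].round(2),"w %.4f g %.0f q6 %.2f"%(s["gripper_width"],s["grip_force"],s["qpos"][5])); return s
def ft(): return monitor.read_state()["ft_force"]
def push(d,step,maxn,lim,v=.03):
    "step along unit d until the reaction changes by lim; returns travel"
    d=np.array(d,float); p0=monitor.read_state()["eef_pos"].copy(); f0=ft()
    for i in range(1,maxn+1):
        r.servo_line(p0+d*step*i,v=v); f=(f0-ft())@d
        if f>lim: break
    print("push",round(step*i*1e3,1),"mm f",round(f,1)); return step*i
E
python3 - <<'E'
from h import *
p=[T[0],T[1],.20]; a=best(p,T[2]); g=F[:2]+rz(F[2],(-.065,-.105)); 
print("a",a,"goal",g, solve_ik([*p[:2],.097],quat(a)), solve_ik([*g,.1],quat(a+F[2]-T[2])))
r.move_to(p,quat(a)); st()
r.servo_line([*T[:2],.097],v=.15); st()
r.gripper_close(); st()
r.servo_line([*T[:2],.104],v=.05); st()
c=cam("scene"); cv2.imwrite("pics/C.png",crop(c,265,140,110,150,4))
E
```

```text
a -0.428 goal [0.56811662 0.19325662] [ 1.16665593e-01  5.32537111e-01  1.94415973e+00 -4.44089210e-16
  6.64895816e-01  5.44665593e-01] [ 2.17852187e-01  6.12064966e-01  1.74673645e+00 -4.44089210e-16
  7.82791235e-01  3.52252187e-01]
t 3.00 [0.5067 0.1251 0.2   ] F [-0.7  0.1  0.6] M [-0.   -0.03  0.01] w 0.0852 g 0 q6 0.54
t 3.83 [0.5068 0.1256 0.0975] F [ 0.5 -0.1  0.6] M [ 0.04 -0.01 -0.02] w 0.0859 g 0 q6 0.54
t 4.48 [0.5063 0.1258 0.0972] F [-1.9  1.1  5.5] M [0.07 0.26 0.02] w 0.0130 g 60 q6 0.54
t 4.78 [0.5064 0.1256 0.1039] F [ 0.1 -0.2 -6.8] M [0.01 0.02 0.01] w 0.0129 g 59 q6 0.54
```

View pics/C.png

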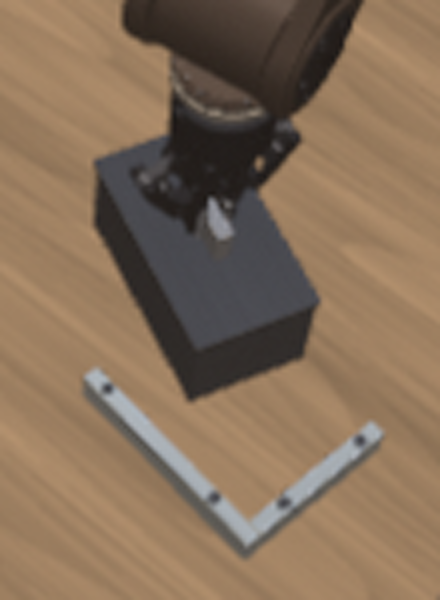

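The picture shows the fingers on the rib at about (215,215). The tin is lifted, level and held, with the fence clear. Next I carry it to the corner and press it against both bars.

```bash
python3 - <<'E'
from h import *
a=T[2]; g=F[:2]+rz(F[2],(-.062,-.102)); ex=np.r_[rz(F[2],(1,0)),0]; ey=np.r_[rz(F[2],(0,1)),0]
r.servo_line([*g,.104],v=.12,attitude=quat(F[2])); st()
r.servo_line([*g,.0985],v=.05); st()
push(ex,.001,18,7); st()
push(ey,.001,18,7); st()
push(ex,.0005,8,5); s=st()
E
```

```text
t 5.78 [0.5709 0.1955 0.1038] F [-0.3 -0.  -7.5] M [-0.04 -0.01  0.01] w 0.0125 g 59 q6 0.36
t 6.03 [0.5711 0.1954 0.0982] F [-0.1 -1.1 -6.4] M [ 0.02  0.04 -0.03] w 0.0132 g 59 q6 0.36
push 14.0 mm f 8.5
t 9.53 [0.5836 0.1937 0.0979] F [-8.3  2.2 -4.4] M [ 0.33  1.71 -0.05] w 0.0127 g 59 q6 0.35
push 14.0 mm f 7.3
t 13.03 [0.5849 0.2068 0.0979] F [-6.8 -5.3 -1.9] M [-0.8   1.42 -0.04] w 0.0129 g 60 q6 0.37
push 2.0 mm f 5.3
t 14.03 [0.5854 0.2064 0.098 ] F [-11.5  -0.1   0.3] M [ 0.06  2.45 -0.11] w 0.0128 g 60 q6 0.37
```

```bash
python3 - <<'E'
from h import *
ex=np.r_[rz(F[2],(1,0)),0]; ey=np.r_[rz(F[2],(0,1)),0]
p=monitor.read_state()["eef_pos"].copy()
r.servo_line([p[0],p[1],.0966],v=.03); s=st()
push(ey,.0005,6,6); s=st()
r.gripper_open(); s=st(); c0=s["eef_pos"].copy()
r.servo_line([c0[0],c0[1],.17],v=.2)
r.gripper_close()
np.save("c0.npy",c0)
ya=F[2]-np.pi/2; q=[quat(x,tl) for x in (F[2]-np.pi/2,F[2]+np.pi/2) for tl in (.35,-.35)]
c0[2]=0; pre=c0-ex*.09
for k,qq in enumerate(q):
    z=R.from_quat(np.roll(qq,-1)).as_matrix()[:,2]; j=solve_ik(pre+[0,0,.022],qq); print(k,z.round(2),None if j is None else j.round(2))
E
```

```text
t 14.28 [0.5847 0.2065 0.0975] F [-11.3  -0.1   3.7] M [-0.03  1.86 -0.1 ] w 0.0130 g 61 q6 0.37
push 1.5 mm f 8.0
t 15.03 [0.5847 0.2068 0.0977] F [-7.3 -8.7  0.6] M [-1.44  1.27 -0.04] w 0.0129 g 60 q6 0.37
t 15.73 [0.5849 0.208  0.0975] F [ 0.3  0.8 -1.1] M [-0.06  0.    0.01] w 0.0853 g 0 q6 0.37
0 [ 0.34 -0.05 -0.94] None
1 [-0.34  0.05 -0.94] [0.24 0.77 1.74 0.15 0.96 1.83]
2 [-0.34  0.05 -0.94] [ 0.24  0.77  1.74  0.15  0.96 -1.31]
3 [ 0.34 -0.05 -0.94] None
```

```bash
python3 - <<'E'
from h import *
ex=np.r_[rz(F[2],(1,0)),0]; ey=np.r_[rz(F[2],(0,1)),0]
c0=np.load("c0.npy"); c0[2]=0; print(rz(-F[2],(c0[:2]-F[:2])))
for tl in (.1,.15,.2,.25,.3):
  for sd,ya in ((1,F[2]-np.pi/2),(-1,F[2]+np.pi/2)):
    for dz in (.025,.045):
      print(tl,sd,dz,[None if (j:=solve_ik(c0-ex*d+[0,0,dz],quat(ya,sd*tl))) is None else j.round(2).tolist() for d in (.075,.061)], R.from_quat(np.roll(quat(ya,sd*tl),-1)).as_matrix()[:,2].round(2))
t=cam("top");s=cam("scene")
B=np.zeros((600,800,3),np.uint8); B[:500,:]=crop(t,165,190,160,100,5)
cv2.imwrite("pics/D.png",B[:500])
B=crop(s,275,170,110,120,5)
cv2.imwrite("pics/D2.png",B)
E
```

```text
[-0.05030628 -0.08810817]
0.1 1 0.025 [[0.3, 0.67, 1.96, -0.1, 0.43, 2.1], [0.29, 0.68, 1.93, -0.1, 0.45, 2.08]] [ 0.1  -0.01 -1.  ]
0.1 1 0.045 [[0.3, 0.63, 1.95, -0.09, 0.47, 2.09], [0.29, 0.64, 1.92, -0.09, 0.49, 2.07]] [ 0.1  -0.01 -1.  ]
0.1 -1 0.025 [[0.3, 0.67, 1.96, -0.1, 0.43, -1.04], [0.29, 0.68, 1.93, -0.1, 0.45, -1.06]] [ 0.1  -0.01 -1.  ]
0.1 -1 0.045 [[0.3, 0.63, 1.95, -0.09, 0.47, -1.05], [0.29, 0.64, 1.92, -0.09, 0.49, -1.07]] [ 0.1  -0.01 -1.  ]
0.15 1 0.025 [[0.31, 0.66, 1.98, -0.18, 0.37, 2.19], [0.3, 0.67, 1.95, -0.17, 0.39, 2.16]] [ 0.15 -0.02 -0.99]
0.15 1 0.045 [[0.31, 0.63, 1.97, -0.16, 0.41, 2.17], [0.3, 0.64, 1.95, -0.15, 0.43, 2.14]] [ 0.15 -0.02 -0.99]
0.15 -1 0.025 [[0.31, 0.66, 1.98, -0.18, 0.37, -0.96], [0.3, 0.67, 1.95, -0.17, 0.39, -0.98]] [ 0.15 -0.02 -0.99]
0.15 -1 0.045 [[0.31, 0.63, 1.97, -0.16, 0.41, -0.98], [0.3, 0.64, 1.95, -0.15, 0.43, -1.0]] [ 0.15 -0.02 -0.99]
0.2 1 0.025 [[0.33, 0.66, 2.01, -0.3, 0.31, 2.31], [0.31, 0.67, 1.98, -0.27, 0.32, 2.27]] [ 0.2  -0.03 -0.98]
0.2 1 0.045 [[0.33, 0.62, 2.0, -0.26, 0.35, 2.27], [0.31, 0.63, 1.97, -0.2
[... 425 characters left out ...]
[0.32, 0.63, 2.0, -0.37, 0.31, 2.37]] [ 0.25 -0.03 -0.97]
0.25 -1 0.025 [[0.34, 0.66, 2.04, -0.47, 0.25, -0.66], [0.32, 0.67, 2.01, -0.43, 0.27, -0.71]] [ 0.25 -0.03 -0.97]
0.25 -1 0.045 [[0.34, 0.62, 2.03, -0.4, 0.29, -0.73], [0.32, 0.63, 2.0, -0.37, 0.31, -0.77]] [ 0.25 -0.03 -0.97]
0.3 1 0.025 [None, [0.33, 0.66, 2.03, -0.66, 0.22, 2.67]] [ 0.29 -0.04 -0.96]
0.3 1 0.045 [[0.35, 0.62, 2.05, -0.6, 0.24, 2.62], [0.33, 0.63, 2.03, -0.55, 0.26, 2.56]] [ 0.29 -0.04 -0.96]
0.3 -1 0.025 [[0.35, 0.66, 2.06, -0.73, 0.21, -0.39], [0.33, 0.66, 2.03, -0.66, 0.22, -0.47]] [ 0.29 -0.04 -0.96]
0.3 -1 0.045 [[0.35, 0.62, 2.05, -0.6, 0.24, -0.52], [0.33, 0.63, 2.03, -0.55, 0.26, -0.58]] [ 0.29 -0.04 -0.96]
```

View pics/D2.png

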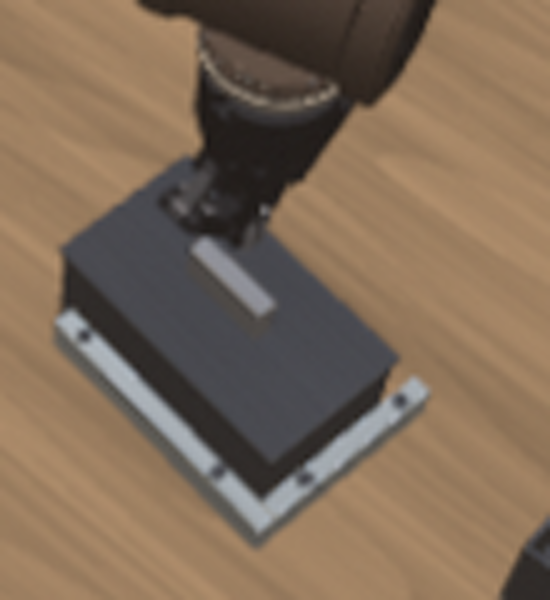

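The tin's walls lie along both bars: the corner is at about (262,495) and the rib at (232,278). I'll confirm it's flush with low pushes on the wall and the boss.

```bash
python3 - <<'E'
from h import *
ex=np.r_[rz(F[2],(1,0)),0]; ey=np.r_[rz(F[2],(0,1)),0]; Z=np.array([0,0,1.])
c0=np.load("c0.npy"); c0[2]=0
q=quat(F[2]+np.pi/2,-.2)
r.move_to(c0-ex*.085+Z*.17,q)
r.servo_line(c0-ex*.085+Z*.024,v=.2)
r.servo_line(c0-ex*.067+Z*.024,v=.08); st()
push(ex,.001,14,10); st()
r.servo_line(c0-ex*.085+Z*.024,v=.12)
r.servo_line(c0-ex*.085+Z*.13,v=.25)
y0=.102+.011
g=c0-ey*(y0+.025); qd=quat(F[2])
r.move_to(g+Z*.15,qd)
r.servo_line(g+Z*.036,v=.2)
r.servo_line(c0-ey*(y0+.006)+Z*.036,v=.08); st()
push(ey,.001,14,10); st()
r.servo_line(g+Z*.036,v=.12); s=st()
E
```

```text
t 19.61 [0.5188 0.217  0.0247] F [ 0.  -0.1 -0.4] M [-0.02  0.13 -0.  ] w 0.0003 g 0 q6 -0.85
push 9.0 mm f 14.3
t 21.86 [0.5253 0.2156 0.0242] F [-13.7   4.8   6.8] M [0.71 2.21 0.11] w 0.0001 g 7 q6 -0.88
t 24.94 [0.5691 0.0908 0.0365] F [-0.   0.8 -0. ] M [ 0.02 -0.04 -0.01] w -0.0001 g 0 q6 0.18
push 5.0 mm f 11.8
t 26.19 [0.5697 0.0947 0.0365] F [ -0.9 -11.1  -0.1] M [-1.76  0.18 -0.07] w -0.0001 g 6 q6 0.19
t 26.55 [0.5665 0.0711 0.0361] F [ 1.6 -0.5 -0.1] M [-0.01 -0.02 -0.02] w -0.0000 g 0 q6 0.14
```

```bash
python3 - <<'E'
from h import *
ey=np.r_[rz(F[2],(0,1)),0]; Z=np.array([0,0,1.]); c0=np.load("c0.npy"); c0[2]=0
yw=1.305; d=np.array([np.cos(yw),np.sin(yw),0]); tip=np.array([.5666,-.2248,0]); g=tip-.042*d; q=quat(yw-np.pi/2)
lay=c0-ey*(.165+.042)
for pp,qq in ((g+Z*.037,q),(g+d*.11+Z*.037,q),(lay+Z*.005,quat(F[2])),(c0-ey*(.102+.06)+Z*.035,quat(F[2]))): j=solve_ik(pp,qq); print(None if j is None else j.round(2))
r.servo_line(monitor.read_state()["eef_pos"]+Z*.09,v=.25)
r.gripper_open()
r.move_to(g+Z*.13,q); r.servo_line(g+Z*.037,v=.2); st()
r.gripper_close(); st()
r.servo_line(g+d*.02+Z*.037,v=.08); st()
r.servo_line(g+d*.115+Z*.037,v=.12); st()
c=cam("scene"); t=cam("top")
B=np.zeros((600,800,3),np.uint8); B[:480,:400]=crop(c,180,90,100,120,4); B[:360,400:]=crop(t,360,200,100,90,4); cv2.imwrite("pics/E.png",B)
E
```

```text
[-0.55  0.72  1.74 -0.    0.68 -0.29]
[-0.37  0.71  1.77 -0.    0.67 -0.11]
[-0.11  0.72  1.9  -0.    0.52  0.02]
[-0.03  0.68  1.87 -0.    0.59  0.1 ]
t 29.73 [ 0.5562 -0.2649  0.0376] F [-0.2 -0.5  0.2] M [-0.08  0.   -0.01] w 0.0856 g 0 q6 -0.29
t 30.43 [ 0.5556 -0.2654  0.0371] F [0.7 0.5 1.6] M [-0.03  0.04 -0.04] w 0.0065 g 59 q6 -0.29
t 30.82 [ 0.561 -0.245  0.037] F [0.  1.7 2. ] M [ 0.27 -0.03  0.02] w 0.0066 g 59 q6 -0.26
t 31.77 [ 0.5857 -0.1548  0.037 ] F [ 0.3 -0.8 -0.9] M [0.08 0.04 0.02] w 0.0065 g 59 q6 -0.10
```

View pics/E.png

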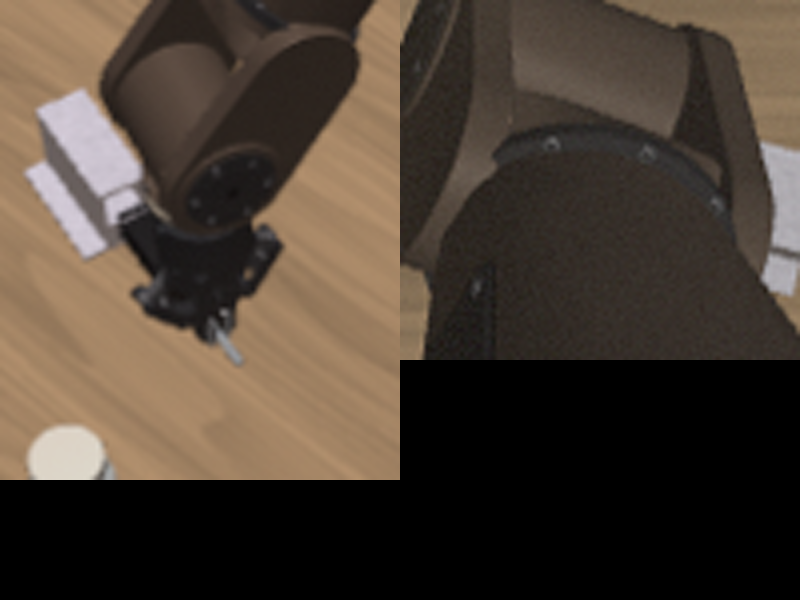

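The stem is gripped with its tip at about (240,360). The handle is at the mouth of the holder, at (130,215), and looks drawn out. I'll go a little further straight out, then lay it on the bench in line with the port.

```bash
python3 - <<'E'
from h import *
ey=np.r_[rz(F[2],(0,1)),0]; Z=np.array([0,0,1.]); c0=np.load("c0.npy"); c0[2]=0
yw=1.305; d=np.array([np.cos(yw),np.sin(yw),0]); g=np.array([.5666,-.2248,0])-.042*d
lay=c0-ey*(.165+.042)
r.servo_line(g+d*.135+Z*.037,v=.15)
r.servo_line(lay+Z*.037,v=.15,attitude=quat(F[2])); st()
r.servo_line(lay+Z*.009,v=.1); st()
push([0,0,-1],.001,6,2.5); st()
r.gripper_open(); st()
r.servo_line(lay+Z*.10,v=.25)
r.move_to(lay-ey*.14+Z*.25-[.12,0,0],quat(F[2]))
st()
t=cam("top"); c=cam("scene")
B=np.zeros((600,800,3),np.uint8); B[:400]=crop(t,200,190,200,100,4);B[400:,:]=crop(c,180,160,200,50,4); cv2.imwrite("pics/G.png",B)
cc=c0-ey*.25
for nm,cm in (("t",t),("s",c)): print(nm,proj(cm,[c0-ey*.165+Z*.015,c0-ey*.25+Z*.015,c0-ey*.345+Z*.03]).round(1).tolist())
E
```

```text
t 33.25 [0.5574 0.0023 0.037 ] F [-0.6  0.  -1.1] M [ 0.05 -0.04  0.01] w 0.0064 g 59 q6 0.02
t 33.68 [0.5571 0.0025 0.0087] F [ 0.8 -1.2 -0.8] M [ 0.08 -0.06  0.01] w 0.0066 g 59 q6 0.02
push 4.0 mm f 3.7
t 34.68 [0.5573 0.0026 0.0049] F [-0.1  1.4  3. ] M [0.2  0.03 0.02] w 0.0067 g 59 q6 0.02
t 35.42 [0.5571 0.0025 0.0047] F [-0.2  0.2  0.4] M [-0.    0.03 -0.01] w 0.0855 g 0 q6 0.02
t 36.93 [ 0.4188 -0.1356  0.2491] F [ 0.7  0.3 -0.2] M [ 0.02 -0.01 -0.04] w 0.0855 g 0 q6 -0.33
t [[282.8, 239.3], [316.4, 243.6], [355.1, 248.3]]
s [[282.8, 207.3], [265.9, 190.4], [247.6, 169.6]]
```

View pics/G.png

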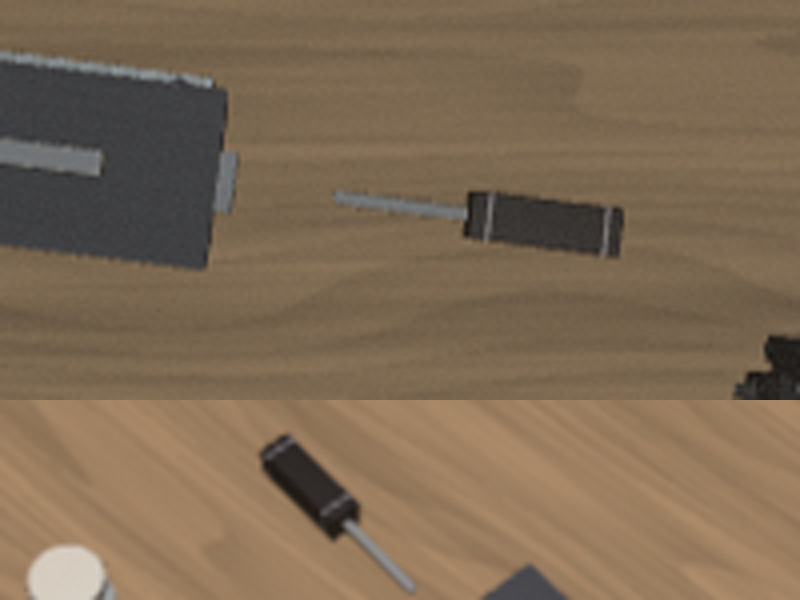

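The probe lies free, with its tip at (335,197) and shoulder at (466,215) in the top crop, in line with the boss at (227,182). Before regripping I'll measure the tin's yaw precisely, compared with the probe's.

```bash
python3 - <<'E'
from h import *
t=cam("top"); im=t["image"].astype(float).mean(2); im=cv2.GaussianBlur(im,(0,0),.7)
def ray(u,z):
    n=cv2.undistortPoints(np.float64(u).reshape(-1,1,2),t["camera_matrix"],t["distortion"]).reshape(-1,2)
    d=np.c_[n,np.ones(len(n))]@t["R"].T; return t["eye"]+d*((z-t["eye"][2])/d[:,2])[:,None]
c0=np.load("c0.npy"); c0[2]=0
def edge(name,A,B,z,o,a=F[2],span=.012):
    "A,B endpoints in local frame o,a ; search normal for strongest gradient"
    A,B=np.float64(A),np.float64(B); n=np.array([-(B-A)[1],(B-A)[0]])/np.linalg.norm(B-A); k=np.linspace(-span,span,97); pts=[]
    for s in np.linspace(0,1,40):
        l=A+s*(B-A)+k[:,None]*n; P=P3(o[0],o[1],a,np.c_[l,np.full(len(l),z)]); u=proj(t,P).astype(np.float32)
        v=cv2.remap(im.astype(np.float32),u[:,:1],u[:,1:],cv2.INTER_CUBIC).ravel(); g=np.abs(np.gradient(v))
        i=g.argmax(); w=slice(max(i-8,0),i+9); pts.append((s*np.linalg.norm(B-A),(k[w]*g[w]).sum()/g[w].sum()))
    p=np.array(pts); b=np.polyfit(*p.T,1); 
    for _ in range(3):
        e=p[:,1]-np.polyval(b,p[:,0]); ok=abs(e)<2*e[abs(e)<=np.percentile(abs(e),80)].std()+1e-4; b=np.polyfit(p[ok,0],p[ok,1],1)
    print(name,"dyaw %.4f offset mid %.2f mm n %d rms %.2f"%(b[0],1e3*np.polyval(b,np.linalg.norm(B-A)/2),ok.sum(),1e3*e[ok].std()))
edge("lid -x",(-.053,.085),(-.053,-.085),.091,c0)
edge("lid -y",(-.045,-.093),(-.022,-.093),.091,c0); edge("lid -y2",(.022,-.093),(.045,-.093),.091,c0)
edge("boss",(-.015,-.102),(.015,-.102),.063,c0,span=.006)
edge("rib +x",(.007,.026),(.007,-.026),.123,c0,span=.006);edge("rib -x",(-.007,.026),(-.007,-.026),.123,c0,span=.006)
edge("handle+x",(.015,-.26),(.015,-.34),.03,c0,span=.007);edge("handle-x",(-.015,-.26),(-.015,-.34),.03,c0,span=.007)
edge("stem+x",(.0045,-.18),(.0045,-.245),.015,c0,span=.004);edge("stem-x",(-.0045,-.18),(-.0045,-.245),.015,c0,span=.004)
edge("fence outer",(.014,0),(.014,-.165),.03,F[:2])
E
```

```text
lid -x dyaw 0.0095 offset mid 0.58 mm n 33 rms 0.44
lid -y dyaw -0.0056 offset mid -2.63 mm n 34 rms 0.14
lid -y2 dyaw -0.0098 offset mid -2.93 mm n 36 rms 0.22
boss dyaw -0.0129 offset mid -0.39 mm n 34 rms 0.41
rib +x dyaw -0.0143 offset mid 0.36 mm n 39 rms 0.56
rib -x dyaw -0.0139 offset mid 1.06 mm n 37 rms 0.47
handle+x dyaw 0.0005 offset mid 1.62 mm n 37 rms 0.60
handle-x dyaw -0.0055 offset mid 0.46 mm n 39 rms 0.63
stem+x dyaw -0.0084 offset mid -0.34 mm n 34 rms 0.43
stem-x dyaw -0.0125 offset mid 2.51 mm n 36 rms 0.50
fence outer dyaw -0.0015 offset mid -5.08 mm n 33 rms 0.35
```

```bash
python3 - <<'E'
from h import *
import sys
ey=np.r_[rz(F[2],(0,1)),0]; Z=np.array([0,0,1.]); c0=np.load("c0.npy"); c0[2]=0; q=quat(F[2])
h=c0-ey*.305
r.move_to(h+Z*.11,q); r.servo_line(h+Z*.006,v=.2); st()
r.gripper_close(); st()
r.servo_line(h+Z*.036,v=.1); s=st(); f0=s["ft_force"]
r.servo_line(h+ey*.054+Z*.036,v=.12); st()
for k in [.057,.060,.063,.066,.070,.076]:
    r.servo_line(h+ey*k+Z*.036,v=.03); f=ft()-f0; print(k,f.round(1))
    if np.linalg.norm(f)>8: print("STOP"); break
st()
t=cam("top"); cv2.imwrite("pics/K.png",crop(t,200,190,160,100,5))
E
```

```text
t 38.54 [ 0.5445 -0.0947  0.0074] F [-0.1 -0.1 -0.6] M [ 0.03 -0.03  0.01] w 0.0857 g 0 q6 -0.16
t 39.10 [ 0.5444 -0.0943  0.0067] F [-1.1 -0.3  8.4] M [ 0.01  0.2  -0.03] w 0.0286 g 60 q6 -0.16
t 39.55 [ 0.5441 -0.0942  0.0362] F [ 0.4  0.1 -0.6] M [0.05 0.09 0.04] w 0.0288 g 59 q6 -0.16
t 40.15 [ 0.5512 -0.0407  0.0358] F [-0.5  0.  -0.6] M [-0.03 -0.02 -0.01] w 0.0286 g 59 q6 -0.06
0.057 [ 0.1 -0.9 -0. ]
0.06 [-1.2 -0.4  0.3]
0.063 [-0.3 -1.1 -0.6]
0.066 [ 0.3 -0.2 -0.1]
0.07 [-0.7 -1.  -0.1]
0.076 [-0.2 -1.   0.6]
t 41.78 [ 0.5543 -0.0187  0.036 ] F [ 0.2 -0.9  0. ] M [-0.03 -0.05  0.  ] w 0.0289 g 59 q6 -0.02
```

```bash
python3 - <<'E'
from h import *
ey=np.r_[rz(F[2],(0,1)),0]; Z=np.array([0,0,1.]); c0=np.load("c0.npy"); c0[2]=0
h=c0-ey*.305; f0=ft()
for k in [.085,.095,.105,.115,.125,.133,.139]:
    r.servo_line(h+ey*k+Z*.036,v=.06); f=ft()-f0; print(k,f.round(1))
    if np.linalg.norm(f)>10: print("STOP"); break
else: push(ey,.001,16,9)
st()
E
```

```text
0.085 [0.2 0.4 1. ]
0.095 [-0.3 -0.1  0.3]
0.105 [0.5 0.1 0.2]
0.115 [ 0.1  0.3 -0.2]
0.125 [-0.2 -0.4  0.5]
0.133 [0.8 0.8 0.5]
0.139 [-0.3  0.6 -0.2]
push 8.0 mm f 9.4
t 45.93 [0.5637 0.0508 0.036 ] F [-2.1 -9.1  0.1] M [-1.55  0.21 -0.07] w 0.0288 g 59 q6 0.11
```

```bash
python3 - <<'E'
from h import *
Z=np.array([0,0,1.])
r.gripper_open(); s=st(); p=s["eef_pos"].copy()
r.servo_line(p+Z*.15,v=.25); r.move_to(np.array([.35,-.35,.25]),quat(F[2]-.7)); st()
r.wait(.3)
t=cam("top"); c=cam("scene")
B=np.zeros((600,800,3),np.uint8); B[:440,:400]=crop(c,270,150,100,110,4); B[:340,400:]=crop(t,175,190,133,113,3)[:340,:399] if False else 0
a=crop(t,175,190,133,110,3); B[:330,401:800]=a; cv2.imwrite("pics/M.png",B)
E
```

```text
t 46.52 [0.5638 0.0518 0.036 ] F [-0.7  0.4  0.4] M [0.02 0.01 0.07] w 0.0853 g 0 q6 0.11
t 48.96 [ 0.3505 -0.3495  0.2498] F [-0.6  0.6  0.6] M [-0.03 -0.1  -0.02] w 0.0851 g 0 q6 -0.08
```

View pics/M.png

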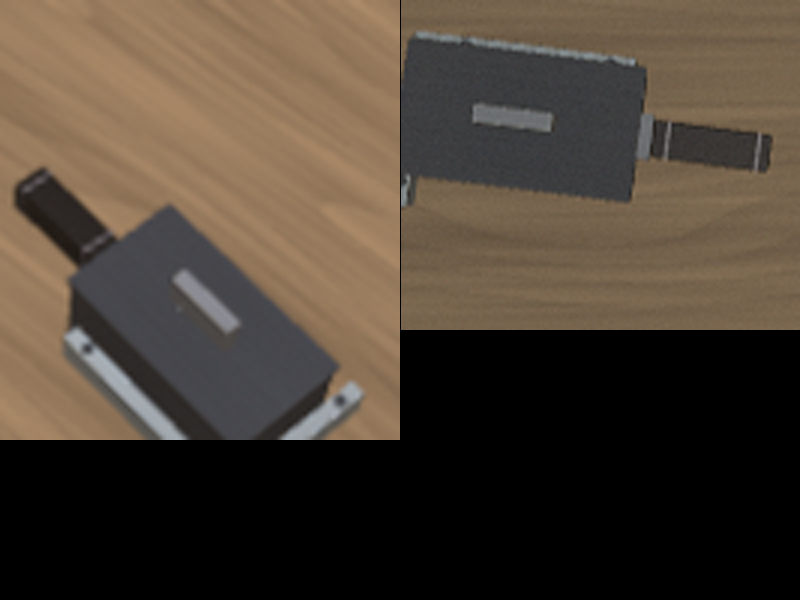

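The shoulder sits against the boss at (650,135) in the top view, and the tin is in the corner. One last numeric check that the tin is square to the fence, using averaged images.

```bash
python3 - <<'E'
from h import *
ts=[cam("top") for _ in range(8)]; ss=[cam("scene") for _ in range(8)]
print("t",monitor.read_state()["t"])
c0=np.load("c0.npy")
def edge(name,cs,A,B,z,o,sgn,a=F[2],span=.009):
    t=cs[0]; im=cv2.GaussianBlur(np.mean([c["image"].astype(np.float32).mean(2) for c in cs],0),(0,0),.5)
    A,B=np.float64(A),np.float64(B); L=np.linalg.norm(B-A); n=np.array([-(B-A)[1],(B-A)[0]])/L; k=np.linspace(-span,span,145); pts=[]
    for s in np.linspace(0,1,60):
        l=A+s*(B-A)+k[:,None]*n; u=proj(t,P3(o[0],o[1],a,np.c_[l,np.full(len(l),z)])).astype(np.float32)
        v=cv2.remap(im,u[:,:1].copy(),u[:,1:].copy(),cv2.INTER_LINEAR).ravel(); g=np.gradient(v)*sgn; i=g.argmax(); w=slice(max(i-10,0),i+11); gg=np.clip(g[w],0,None)
        pts.append((s*L,(k[w]*gg).sum()/gg.sum()))
    p=np.array(pts); ok=np.ones(60,bool)
    for _ in range(4): b=np.polyfit(p[ok,0],p[ok,1],1); e=p[:,1]-np.polyval(b,p[:,0]); ok=abs(e)<2.2*e[ok].std()+5e-5
    print(name,"dyaw %.4f off %.2f mm n %d rms %.2f"%(b[0],1e3*np.polyval(b,L/2),ok.sum(),1e3*e[ok].std()))
# n=+x for edges A->B along -y ; sgn + : brighter toward +n
edge("top lid+x",ts,(.053,.08),(.053,-.08),.091,c0,1); edge("top lid-x",ts,(-.053,.085),(-.053,-.085),.091,c0,-1)
edge("top lid-y",ts,(-.047,-.093),(-.022,-.093),.091,c0,-1); edge("top fence outer",ts,(.014,0),(.014,-.165),.03,F[:2],-1)
edge("sc lid+x",ss,(.053,.08),(.053,-.08),.091,c0,-1);edge("sc lid-x",ss,(-.053,.085),(-.053,-.085),.091,c0,-1)
edge("sc lid+y",ss,(.047,.093),(-.047,.093),.091,c0,1)
edge("sc fence outer top",ss,(.014,0),(.014,-.165),.03,F[:2],-1); edge("sc fence inner",ss,(0,-.03),(0,-.165),.03,F[:2],1)
edge("sc fence y inner",ss,(-.02,0),(-.125,0),.03,F[:2],-1)
edge("rib+x",ts,(.007,.026),(.007,-.026),.123,c0,-1,span=.005)
edge("rib-x",ts,(-.007,.026),(-.007,-.026),.123,c0,1,span=.005)
edge("handle+x",ts,(.015,-.12),(.015,-.185),.06,c0,1,span=.006);edge("handle-x",ts,(-.015,-.12),(-.015,-.185),.06,c0,-1,span=.006)
E
```

```text
t 50.1583
top lid+x dyaw -0.0021 off 0.62 mm n 59 rms 0.85
top lid-x dyaw 0.0075 off 0.51 mm n 56 rms 0.86
top lid-y dyaw -0.0102 off -2.56 mm n 60 rms 0.42
top fence outer dyaw 0.0076 off 0.47 mm n 56 rms 0.89
sc lid+x dyaw 0.0015 off -0.63 mm n 56 rms 0.51
sc lid-x dyaw 0.0024 off -0.04 mm n 60 rms 0.78
sc lid+y dyaw -0.0000 off 0.95 mm n 54 rms 0.64
sc fence outer top dyaw -0.0013 off -0.54 mm n 58 rms 0.67
sc fence inner dyaw 0.0007 off -1.59 mm n 56 rms 0.60
sc fence y inner dyaw 0.0034 off -0.41 mm n 49 rms 0.73
rib+x dyaw -0.0081 off -0.16 mm n 60 rms 0.74
rib-x dyaw 0.0050 off 0.39 mm n 60 rms 0.37
handle+x dyaw -0.0048 off 0.24 mm n 60 rms 0.75
handle-x dyaw -0.0076 off -1.27 mm n 58 rms 0.63
```

```bash
python3 -c "
from h import *
st(); print(job.hand_in())"
```

```text
t 50.16 [ 0.35 -0.35  0.25] F [ 0.1 -0.6  0.4] M [-0.02  0.05  0.05] w 0.0854 g 0 q6 -0.08
the job is handed in; nothing more can be done
None
```

I handed the job in at 50.2 s: the tin was pressed flush into the fence corner and released, then the probe was drawn out, laid down, regripped and pushed fully home in the port; the last pictures showed the tin parallel to the fence within measurement noise, and I did not re-check the jar and spare tin, which the arm never worked near.

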